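# Open the saw's dial lock and hold it up

## Robot

A 7-joint arm with a two-finger parallel gripper is mounted at the origin on the work surface. World frame = base frame: x ahead of the robot, y to its left, z up, the work surface at z = 0. Lengths are in mm, angles in rad, forces in N, time in s.
With the tool pointing down it reaches from about 400 to 875 mm from the base axis. Payload 4.4 kg.
Tool frame: the origin (TCP) lies midway between the tips of the shut fingers; the grasp point (between the pads) lies 19 mm behind it; z points along the fingers, y is the line along which they close (so a half turn about z gives the same grasp; the last joint's range is limited). The gripper opens to 85 mm and grips with 20 to 120 N. Pads are 22 mm wide; open, the fingers measure 114 mm over their backs; the gripper's body (76 mm by 85 mm) begins 54 mm behind the grasp point. The pads swing forward as they close: fully open they stand 13 mm farther back than shut.
Start: joints at [1.191, 0.628, 0.038, 1.517, -0.027, 0.996, -0.02], TCP at [200.667, -618.264, 231.313] pointing down, gripper open.
Joint ranges: [-3.06, 3.06], [-0.37, 2.12], [-1.25, 1.32], [0.18, 2.47], [-1.1, 4.24], [0.23, 1.98], [-2.94, 2.94]. Speed limits (rad/s): [2.57, 2.57, 3.14, 3.14, 3.14, 3.14, 3.14].

## Interface

Orientations are given as [roll, pitch, yaw] about the fixed x, y, z axes, in that order (R = Rz(yaw) Ry(pitch) Rx(roll)).
In Python, from cell import telemetry, eyes, ctrl, finder gives the robot as it stands.
- The arm moves only by the tool move_arm, never from a script. Its argument "steps" is a list of rows, each a list of 7 numbers: the turn, a rotation vector about the world's x, y, z in degrees, then the shift along the world's x, y, z in m, then the finger opening in m, from 0 to 0.0854. A call has 1 to 5 rows; each row shifts and turns the commanded pose from where the row before left it; what a row does not reach is not made up. A row lasts 1/10 s, in which the tool goes at most 50 mm and 8.59 degrees, less where a joint would pass 70% of its speed; a pose out of reach is approached as far as the arm can. A call with a gripper value outside its range is refused whole. The fingers move at their own pace and stop on an object; the grip force is fixed at half the most. Time passes only in rows, so rows that do not move let the fingers close. It gives the time, the measured TCP pose, the force, the opening and the grip force at its end, in the units of the state.
- telemetry.read_state(): the state, without advancing time (a new reading comes with each control period).
- eyes.get_image(name): name is "scene" or "side" or "wrist"; returns (picture, depth): 384x512x3 uint8, blue, green, red; 384x512 float32, mm along the optical axis (not along the pixel's ray), 0 where there is no reading.
- eyes.calibration(name): a dict with "fx", "fy", "cx", "cy" (pixels), "distortion" ([k1, k2, p1, p2, k3] as OpenCV has them; the pictures are not rectified), "position" and "attitude" of the camera in the world. Camera axes: x right, y down, z forward; pixel columns grow to the right and rows downward; lengths in mm; the calibration is good to about 2 mm. A picture is of the moment at which its call begins: read the wrist's pose just before it. calibration takes no time and is no camera call; for the wrist camera it gives the pose at the moment of the call.
- ctrl.finish_job(): hands the job in; it is judged then, once.
Trained networks look in the newest picture that a camera, given by its name, has taken for a name from the list of things; names that differ only in an ending like _2 or _b are one class to them, and where a whole thing is asked for, a point or a joint stands for the part that bears it (a point fixed in the world has none). Each returns a list of dicts, best first, with "confidence" (0 to 1); they miss things now and then, are a little off and sometimes report something else, mostly with a low value. They report only what shows in the picture. A call takes as long as a camera call. They do not tell look-alikes from the thing itself.
- finder.boxes_of(camera, name): "location" ([x, y, z] in mm, in the coordinates of the camera as it stood for that picture, good to about 4 mm: the middle of the surface that is visible of it).
- finder.cut_out(camera, name): "mask" (384x512 bool, what is visible of it).
- finder.pinpoint(camera, name): "location" ([x, y, z] in mm, in the coordinates of the camera as it stood for that picture, good to about 4 mm: a listed point, or the origin of a listed thing).
The state is a dict: "clock": time; "qpos": joint angles; "qd": joint speeds; "tau": joint torques, N m; "eef_pos": TCP position; "tool_rot": TCP orientation; "force": force on the tool from outside, world axes, zero at the start; "torque": the same for the moment, N m; "width": finger opening in mm; "gripper_force": force on a finger pad.
Only numpy, scipy, OpenCV 4.12 (cv2) and the standard library are available. Lean on these libraries where they do the work, as an engineer would, in place of code of your own. Each camera call takes 0.05 s, during which the arm holds its last target. There are 200 camera calls.

## Task

Open the dial padlock that lies in its wooden holder on the bench: turn its dial, by the shorter way or the longer, until the white rib on the dial points straight at the dark index mark on the body's edge beside the shackle and you feel it click home, then pull the shackle straight out of the body to its stop. Lift the open lock out of the holder and finish still gripping it, held still with the shackle fully out and the whole lock at least 15 cm above the bench; do not let go. Leave the key padlock in the other holder and everything else on the bench where it is.

Things in the scene. Friction and masses are not known exactly. Their poses are not given: they have to be found in the camera images.
- lock: the dial padlock, lying on its back in a holder: brass body 58 (x) x 62 (y) x 30 mm (z), with a U-shaped shackle on its -x side and a round dial on its top; about 0.39 kg in all (it varies by up to 40 percent). Origin at the centre of the body's underside, x away from the shackle, z out of the dial face; the underside rests 20 mm above the bench. A dark index mark 7 mm long lies on the top face at the -x edge. The body fits the holder's rim with 1.5 mm play all round
- dial_top (a point): centre of the dial's top face, on its axis, fixed to the lock, 48 mm above the lock's underside. The dial is a fluted black cylinder of diameter 38 mm and height 18 mm on the centre of the body's top; grip it across its diameter in any direction. A white rib 17 mm long runs on its top from the centre to the rim
- dial (a joint): angle of the dial in rad, growing clockwise seen from above; 0 and 6.283 both mean the white rib points at the index mark, towards the shackle (the only place where the shackle comes free). The dial clicks into a notch every 0.524 rad, 0 being one of them, and turns into the nearest notch by itself when released; turning needs about 0.04 N m. Stops at -0.6 and 6.88; it starts between 1.0 and 5.25
- shackle (a joint): how far the shackle is pulled out, in m: 0 shut, 0.022 at its stop. It slides along the lock's -x axis against about 3 N once the dial is at the index mark, and stays where it is left; at any other dial setting it moves only 1 mm or so
- shackle_grip (a point): point midway between the shackle's two straight legs, good for a grip across both; it moves with the shackle. Shut, it lies 56 mm from the lock's centre towards the lock's -x and 16 mm above its underside (36 mm above the bench). The legs run along the lock's x, round steel of 9 mm diameter, 49 mm over their outer sides (31 mm inside); shut, they are free from the holder's edge to 14 mm beyond this point, then the round bow reaches 38.5 mm beyond this point
- dial_holder: the dial lock's holder, fixed to the bench: wooden block 71 (x) x 75 (y) x 20 mm high with a rim 5 mm thick and 8 mm high round its top (28 mm above the bench); the shackle passes above the rim on the -x side. Origin at the centre of its underside, axes as the lock's
- key_lock: padlock of the same body and shackle but with a flat keyhole disc and no dial, lying in the other holder; to be left alone. Origin at the centre of its underside
- push_stick: loose bystander, to be left where it lies: wooden push stick 220 x 35 x 18 mm with a wider heel; origin at the centre of its underside
- offcut: loose bystander, to be left where it lies: light wood block 110 x 45 x 30 mm; origin at the centre of its underside
- wedge: loose bystander, to be left where it lies: dark wooden packing piece 80 x 30 x 14 mm; origin at the centre of its underside
- square: loose bystander, to be left where it lies: joiner's square, dark stock 100 x 20 x 18 mm, steel blade 150 mm long; origin at the centre of its underside
- brush: loose bystander, to be left where it lies: hand brush, handle to its -x; origin at the centre of its underside
- wrench: loose bystander, to be left where it lies: steel wrench, handle to its -x; origin at the centre of its underside
There are look-alikes about, which are no part of the job. Leave any red look-alike of the lock alone. What is shaped like the dial_holder but yellow is not meant.

How it is judged:
By the outcome, as a careful person would: the job done as asked, in the order asked, and still so for the second after the job is handed in, while the arm keeps its last pose, push and grip.
It also fails if it takes over 58 s, if anything falls off the work surface, if the arm or the gripper's body presses on something with over 40 N, if the wrist force passes 120 N, or if a joint passes its speed limit or range.

## Working session

There is one attempt and no reset: what is moved stays moved. The work goes in short steps, Python scripts to look and compute and a tool call to move; the robot and the scene stay as the last step left them, time stands still between calls to the robot, and variables do not carry over. Pictures are saved under pics/ and viewed, at most 10 in all, crops included, and the job is handed in when it is done.

Besides the shell and the picture viewer there is one more tool, called after "Emit:" as name(argument=value, ...), one argument or row to a line, values as JSON. move_arm: Moves the arm, as the interface text tells. Its arguments: {"type":"object","properties":{"steps":{"type":"array"}},"required":["steps"]}

```bash
mkdir -p pics
cat > h.py <<'E'
import numpy as np, cv2
from scipy.spatial.transform import Rotation as R
from cell import telemetry, eyes, ctrl, finder
def cam(n):
    c=eyes.calibration(n); K=np.array([[c['fx'],0,c['cx']],[0,c['fy'],c['cy']],[0,0,1.]])
    a=np.array(c['attitude'],float)
    A=a if a.shape==(3,3) else (R.from_euler('xyz',a).as_matrix() if a.size==3 else R.from_quat(a).as_matrix())
    return K,np.array(c['distortion'],float),np.array(c['position'],float),A
def toworld(C,p): return C[3]@np.array(p)+C[2]
def px(C,u,v,d):
    q=cv2.undistortPoints(np.array([[[u,v]]],float),C[0],C[1])[0,0]
    return toworld(C,[q[0]*d,q[1]*d,d])
def proj(C,P):
    p=(np.atleast_2d(P)-C[2])@C[3]
    return cv2.projectPoints(p.reshape(-1,1,3),np.zeros(3),np.zeros(3),C[0],C[1])[0][:,0]
E
python3 - <<'E'
from h import *
print(eyes.calibration('scene')); print(telemetry.read_state())
for n in ['scene','side']:
    C=cam(n); im,d=eyes.get_image(n); cv2.imwrite(f'pics/{n}0.png',im); np.save(n+'_d.npy',d)
    for t in ['lock','dial_top','shackle_grip','dial_holder','key_lock']:
        for r in finder.pinpoint(n,t):
            w=toworld(C,r['location']); print(n,t,round(r['confidence'],2),w.round(),proj(C,w).round())
E
```

```text
{'fx': 376.06511397883116, 'fy': 376.06511397883116, 'cx': 256.9770251362149, 'cy': 187.6066849071757, 'distortion': array([-0.00891469,  0.        ,  0.        ,  0.        ,  0.        ]), 'position': array([1258.36345191, -180.85230125,  869.66421067]), 'attitude': array([-2.44166531, -0.00762638,  1.37669533])}
{'clock': 0.0, 'qpos': array([ 1.19118313,  0.62932195,  0.03845507,  1.51838271, -0.02697186,
        0.9962863 , -0.01998952]), 'qd': array([-0.00151043,  0.00044339,  0.00062332, -0.00138365,  0.00055321,
        0.00070814,  0.00050805]), 'tau': array([-2.03137593e-04, -5.63400793e+01,  1.22599360e+00, -1.93447387e+01,
        1.10557958e-02,  1.04357812e-02,  5.95713516e-06]), 'eef_pos': array([ 200.46590903, -617.65637695,  230.40030084]), 'tool_rot': array([-3.13971346e+00,  5.51054250e-05,  3.13828105e-01]), 'force': array([-0.24327456, -0.44697206, -0.96857494]), 'torque': array([ 0.05935006, -0.03600039,  0.03461672]), 'gripper_force': 0.0, 'width': 85.47832747129192}
scene lock 0.65 [442. 266.   0.] [[340. 152.]]
scene lock 0.56 [599. 175.  22.] [[330. 188.]]
sc
[... 333 characters left out ...]
 [599. 175.  -0.] [[329. 192.]]
scene key_lock 0.97 [ 611. -173.   22.] [[213. 208.]]
side lock 0.91 [442. 265.   1.] [[188. 160.]]
side lock 0.76 [600. 173.  21.] [[237. 162.]]
side dial_top 0.98 [596. 177.  69.] [[235. 151.]]
side dial_top 0.56 [444. 266.  50.] [[187. 149.]]
side shackle_grip 0.62 [387. 259.  13.] [[173. 162.]]
side shackle_grip 0.6 [566.  11.   1.] [[242. 202.]]
side shackle_grip 0.51 [542. 159.  31.] [[222. 167.]]
side shackle_grip 0.3 [600. 176.  -1.] [[237. 166.]]
side dial_holder 0.83 [726. 117.  -1.] [[276. 169.]]
side dial_holder 0.71 [598. 179.  -1.] [[237. 166.]]
side key_lock 0.95 [ 610. -170.   18.] [[274. 239.]]
side key_lock 0.51 [540. 159.  35.] [[221. 166.]]
```

Run:
```python
import cv2,numpy as np
a=cv2.imread('pics/scene0.png'); b=a[110:250,190:390]
cv2.imwrite('pics/c1.png',np.vstack([cv2.resize(b,(640,448),interpolation=3)]))
s=cv2.imread('pics/side0.png')
cv2.imwrite('pics/c0.png',np.hstack([cv2.resize(a,(400,300)),cv2.resize(s,(400,300))]))
```

```text
(no output)
```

View pics/c1.png

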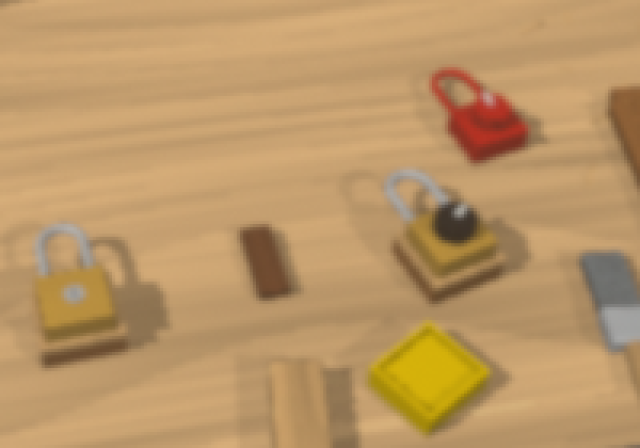

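View pics/c0.png

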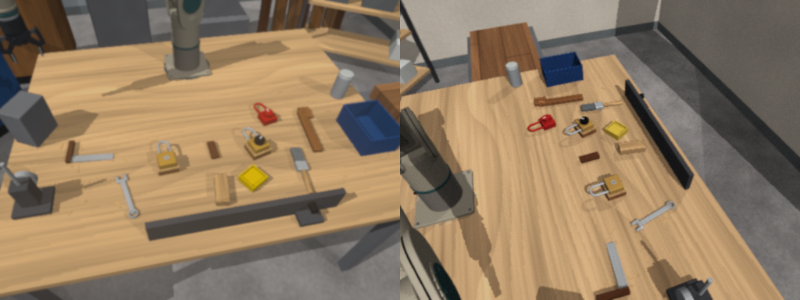

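Dial-lock candidates in the scene picture:
- Brass lock with black dial, about (332,178): this fits. It has a brass body, sits in the wooden holder and has a dial.
- Red one at (343,147): look-alike, leave alone.
- Key lock at (213,205): has a flat disc and no dial.
- The yellow holder at (323,228) is not meant.

The enlarged crop confirms this choice. Next I check the clearance along the path.

Run:
```python
from h import *
a=np.array([200,-618.]);b=np.array([590,172.]);u=(b-a)/np.linalg.norm(b-a)
for n in ['scene','side']:
    C=cam(n);d=np.load(n+'_d.npy');v,w=np.mgrid[0:384,0:512]
    q=cv2.undistortPoints(np.stack([w,v],-1).reshape(-1,1,2).astype(float),C[0],C[1])[:,0]
    z=d.ravel();P=np.c_[q*z[:,None],z]@C[3].T+C[2];P=P[z>0]
    s=(P[:,:2]-a)@u; l=(P[:,:2]-a)@np.array([-u[1],u[0]])
    for k in range(-100,1000,100):
        m=(s>k)&(s<k+100)&(abs(l)<130)
        if m.any(): print(n,k,P[m,2].max().round(),(P[m][P[m,2].argmax()]).round())
```

```text
scene -100 411.0 [ 226. -635.  411.]
scene 0 469.0 [ 235. -605.  469.]
scene 100 6.0 [ 300. -516.    6.]
scene 200 6.0 [ 375. -456.    6.]
scene 300 5.0 [ 371. -288.    5.]
scene 400 6.0 [ 392. -200.    6.]
scene 500 43.0 [ 549. -196.   43.]
scene 600 15.0 [532.  -4.  15.]
scene 700 18.0 [579.  16.  18.]
scene 800 71.0 [594. 178.  71.]
scene 900 69.0 [606. 189.  69.]
side 0 645.0 [ 221. -575.  645.]
side 100 4.0 [ 333. -477.    4.]
side 200 6.0 [ 254. -371.    6.]
side 300 7.0 [ 417. -318.    7.]
side 400 6.0 [ 299. -214.    6.]
side 500 43.0 [ 558. -157.   43.]
side 600 18.0 [529. -10.  18.]
side 700 18.0 [559.   2.  18.]
side 800 71.0 [602. 158.  71.]
side 900 69.0 [600. 189.  69.]
```

Emit:
move_arm(
  steps=[
    [0,0,0,0.021,0.042,0,0.085],
    [0,0,0,0.021,0.042,0,0.085],
    [0,0,0,0.021,0.042,0,0.085],
    [0,0,0,0.021,0.042,0,0.085],
    [0,0,0,0.021,0.042,0,0.085],
  ],
)

```text
clock: 1.1
eef_pos: [306.4, -406.7, 231.6]
tool_rot: [3.141, -0.0, 0.314]
force: [1.0, -0.4, -0.4]
width: 84.9
gripper_force: 0.0
```

Emit:
move_arm(
  steps=[
    [0,0,0,0.021,0.042,0,0.085],
    [0,0,0,0.021,0.042,0,0.085],
    [0,0,0,0.021,0.042,0,0.085],
    [0,0,0,0.021,0.042,0,0.085],
    [0,0,0,0.021,0.042,0,0.085],
  ],
)

```text
clock: 1.6
eef_pos: [411.4, -196.6, 231.7]
tool_rot: [3.141, -0.001, 0.314]
force: [1.9, 0.1, 0.8]
width: 85.2
gripper_force: 0.0
```

Emit:
move_arm(
  steps=[
    [0,0,0,0.021,0.042,0,0.085],
    [0,0,0,0.021,0.042,0,0.085],
    [0,0,0,0.021,0.042,0,0.085],
    [0,0,0,0.021,0.042,0,0.085],
    [0,0,0,0.021,0.042,0,0.085],
  ],
)

```text
clock: 2.1
eef_pos: [516.4, 13.6, 231.6]
tool_rot: [3.141, -0.001, 0.314]
force: [1.2, -1.3, 0.9]
width: 85.2
gripper_force: 0.0
```

Emit:
move_arm(
  steps=[
    [0,0,0,0.021,0.042,0,0.085],
    [0,0,0,0.021,0.042,0,0.085],
    [0,0,0,0.021,0.042,0,0.085],
    [0,0,0,0,0,0,0.085],
  ],
)

```text
clock: 2.5
eef_pos: [580.4, 146.7, 231.2]
tool_rot: [-3.137, -0.004, 0.323]
force: [-0.8, 0.3, -1.0]
width: 85.1
gripper_force: 0.0
```

```bash
cat >> h.py <<'E'
def topview(C,im,z,x0,y0,hw=75,s=4):
    # rows: world x decreasing downwards ; cols: world y decreasing rightwards
    n=2*hw*s; r,c=np.mgrid[0:n,0:n]
    P=np.stack([x0+hw-r/s,y0+hw-c/s,np.full(r.shape,float(z))],-1).reshape(-1,3)
    m=proj(C,P).reshape(n,n,2).astype(np.float32)
    return cv2.remap(im,m[...,0],m[...,1],cv2.INTER_CUBIC)
E
python3 - <<'E'
from h import *
print(telemetry.read_state()['qpos'].round(3))
C=cam('wrist'); im,d=eyes.get_image('wrist'); cv2.imwrite('pics/w1.png',im)
for t in ['lock','dial_top','shackle_grip','dial_holder']:
    for r in finder.pinpoint('wrist',t):
        w=toworld(C,r['location']); print(t,round(r['confidence'],2),w.round(1),proj(C,w).round())
cv2.imwrite('pics/t1.png',np.hstack([topview(C,im,50,575,165,75,2.5*1),topview(C,im,68,575,165,75,2.5)]) if 0 else np.hstack([topview(C,im,50,580,170,65,3),topview(C,im,68,580,170,65,3)]))
E
```

```text
[-0.259  0.551 -0.051  1.67   0.027  0.917 -1.566]
lock 0.96 [446.  266.2  -2.3] [[139. 223.]]
lock 0.67 [601.  178.1  19.8] [[236. 135.]]
dial_top 0.72 [448.  270.2  47.8] [[121. 238.]]
dial_top 0.56 [597.9 173.8  68.7] [[236. 146.]]
shackle_grip 0.75 [544.7 158.4  36.6] [[236. 189.]]
shackle_grip 0.56 [393.  259.   15.1] [[132. 264.]]
dial_holder 0.78 [722.8 115.9  -5.1] [[322.  47.]]
```

View pics/t1.png

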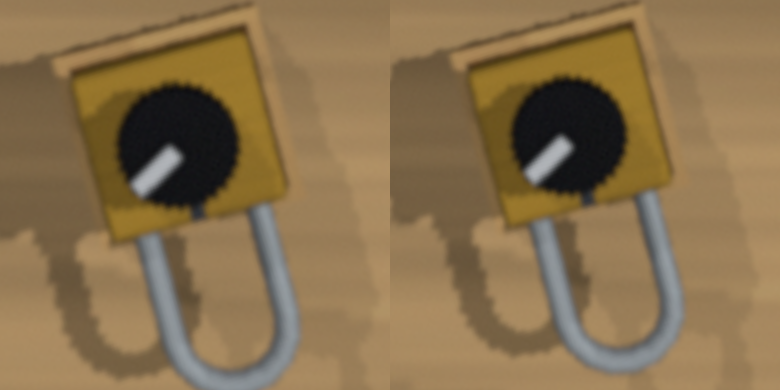

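The rectified top view shows:
- The rib points down-left, about 60° clockwise of the index mark at (198,210) in the left half, so the dial is at about 1.05.
- The dial centre is at (179,135), which is about (599.5,175.4) in the world.
- The lock yaw is about 0.265.

The dial needs +60° about z.

Run:
```python
from h import *
s=telemetry.read_state();print(s['clock'],s['eef_pos'],s['tool_rot'],s['qd'].round(3))
C=cam('wrist'); im,d=eyes.get_image('wrist')
t=topview(C,im,68,580,170,65,3); g=cv2.cvtColor(t,6)
m=((g<50)*255).astype('uint8'); m=cv2.morphologyEx(m,3,np.ones((25,25),np.uint8)); m=cv2.morphologyEx(m,2,np.ones((15,15),np.uint8))
c=max(cv2.findContours(m,0,1)[0],key=cv2.contourArea);(a,b),r=cv2.minEnclosingCircle(c)
print('dial',645-b/3,235-a/3,'r mm',r/3)
yy,xx=np.mgrid[0:390,0:390]; w=(g>110)&(t.max(2).astype(int)-t.min(2)<40)&(np.hypot(xx-a,yy-b)<r)
print('rib dir', np.degrees(np.arctan2(-(xx[w].mean()-a),-(yy[w].mean()-b))),w.sum())
print(telemetry.read_state()['eef_pos'])
```

```text
2.75 [578.32437132 135.76335822 231.33824541] [3.14052710e+00 7.77053855e-04 3.11539179e-01] [ 0.008 -0.006 -0.002  0.001 -0.004 -0.001 -0.001]
dial 599.2259267171224 175.14444478352866 r mm 19.886943817138672
rib dir 135.9150391274392 886
[578.41143132 135.76585854 231.45012514]
```

Emit:
move_arm(
  steps=[
    [0,0,0,0.0205,0.039,0,0.085],
    [0,0,0,0,0,-0.045,0.085],
    [0,0,0,0,0,-0.045,0.085],
    [0,0,0,0,0,-0.04,0.085],
    [0,0,0,0,0,0,0.085],
  ],
)

```text
clock: 3.3
eef_pos: [594.8, 173.9, 96.3]
tool_rot: [3.141, 0.011, 0.312]
force: [-0.5, 0.3, 0.0]
width: 85.2
gripper_force: 0.0
```

Emit:
move_arm(
  steps=[
    [0,0,0,0,0,0,0.06],
    [0,0,0,0,0,0,0.06],
    [0,0,0,0,0,0,0.06],
  ],
)

```text
clock: 3.6
eef_pos: [601.0, 177.0, 104.0]
tool_rot: [3.142, -0.005, 0.313]
force: [0.5, -0.5, -0.1]
width: 60.2
gripper_force: 0.0
```

Emit:
move_arm(
  steps=[
    [0,0,0,0,0,0,0.06],
    [0,0,0,0,0,0,0.06],
    [0,0,0,0,0,0,0.06],
    [0,0,0,0,0,0,0.06],
  ],
)

```text
clock: 4.0
eef_pos: [599.2, 176.8, 101.5]
tool_rot: [3.142, -0.0, 0.314]
force: [-0.2, -0.9, 1.4]
width: 60.2
gripper_force: 0.0
```

Now slowly descend about 49 mm.

Emit:
move_arm(
  steps=[
    [0,0,0,0,-0.001,-0.015,0.06],
    [0,0,0,0,0,-0.015,0.06],
    [0,0,0,0,0,-0.01,0.06],
    [0,0,0,0,0,-0.006,0.06],
    [0,0,0,0,0,-0.003,0.06],
  ],
)

```text
clock: 4.5
eef_pos: [598.5, 175.6, 50.9]
tool_rot: [-3.142, 0.002, 0.314]
force: [-0.8, -0.1, -0.3]
width: 60.3
gripper_force: 0.0
```

Emit:
move_arm(
  steps=[
    [0,0,0,0,0,0,0.06],
    [0,0,0,0,0,0,0.06],
    [0,0,0,0,0,0,0.06],
  ],
)

```text
clock: 4.8
eef_pos: [599.6, 175.9, 52.9]
tool_rot: [3.142, -0.001, 0.314]
force: [-0.2, 0.1, -0.9]
width: 60.1
gripper_force: 0.0
```

Emit:
move_arm(
  steps=[
    [0,0,0,0,0,0,0.045],
    [0,0,0,0,0,0,0.035],
    [0,0,0,0,0,0,0.03],
    [0,0,0,0,0,0,0.03],
    [0,0,0,0,0,0,0.03],
  ],
)

```text
clock: 5.3
eef_pos: [599.4, 176.0, 53.2]
tool_rot: [-3.141, -0.001, 0.314]
force: [-1.4, -0.4, 6.9]
width: 35.6
gripper_force: 59.6
```

Emit:
move_arm(
  steps=[
    [0,0,6,0,0,0,0.03],
    [0,0,6,0,0,0,0.03],
    [0,0,6,0,0,0,0.03],
    [0,0,6,0,0,0,0.03],
    [0,0,6,0,0,0,0.03],
  ],
)

```text
clock: 5.8
eef_pos: [599.1, 176.6, 53.2]
tool_rot: [-3.141, -0.001, 0.842]
force: [-2.1, -0.2, 6.1]
width: 35.8
gripper_force: 59.8
```

Emit:
move_arm(
  steps=[
    [0,0,6,0,0,0,0.03],
    [0,0,6,0,0,0,0.03],
    [0,0,6,0,0,0,0.03],
    [0,0,6,0,0,0,0.03],
    [0,0,6,0,0,0,0.03],
  ],
)

```text
clock: 6.3
eef_pos: [598.4, 176.9, 53.1]
tool_rot: [-3.141, -0.001, 1.366]
force: [-3.0, 0.7, 6.2]
width: 35.6
gripper_force: 59.9
```

Emit:
move_arm(
  steps=[
    [0,0,0,0,0,0,0.03],
    [0,0,0,0,0,0,0.03],
    [0,0,0,0,0,0,0.03],
  ],
)

```text
clock: 6.6
eef_pos: [598.4, 176.8, 53.1]
tool_rot: [-3.141, -0.001, 1.362]
force: [-2.8, 1.4, 6.6]
width: 35.4
gripper_force: 60.0
```

Run:
```python
from h import *
s=telemetry.read_state();print(s['force'],s['torque'],s['tool_rot'],s['eef_pos'],s['qpos'])
```

```text
[-2.84578477  1.40111114  6.5697831 ] [ 0.23434211  0.75694994 -0.00316554] [-3.14070271e+00 -9.44119361e-04  1.36158341e+00] [598.43175227 176.84847058  53.14222975] [-0.1418603   0.83598115 -0.31539563  1.71836605  0.38815295  0.64952892
 -0.88130136]
```

Emit:
move_arm(
  steps=[
    [0,0,0,0,0,0,0.05],
    [0,0,0,0,0,0,0.065],
    [0,0,0,0,0,0.01,0.07],
    [0,0,0,0,0,0.03,0.07],
    [0,0,-8,0,0,0.04,0.07],
  ],
)

```text
clock: 7.1
eef_pos: [597.9, 174.8, 131.8]
tool_rot: [-3.138, 0.002, 1.218]
force: [0.9, 0.4, -0.2]
width: 69.8
gripper_force: 0.0
```

Emit:
move_arm(
  steps=[
    [0,0,-8,-0.01,-0.005,0.03,0.07],
    [0,0,-8,-0.01,-0.005,0.02,0.07],
    [0,0,-8,-0.01,-0.005,0,0.07],
    [0,0,-8,-0.01,0,0,0.07],
    [0,0,-8,-0.015,0,0,0.07],
  ],
)

```text
clock: 7.6
eef_pos: [544.6, 160.4, 183.3]
tool_rot: [3.141, -0.002, 0.516]
force: [0.6, -0.2, -0.4]
width: 70.1
gripper_force: 0.0
```

Emit:
move_arm(
  steps=[
    [0,0,-8,0,0,0,0.07],
    [0,0,-7,0,0,0,0.07],
    [0,0,0,0,0,0,0.07],
    [0,0,0,0,0,0,0.07],
    [0,0,0,0,0,0,0.07],
  ],
)

```text
clock: 8.1
eef_pos: [544.3, 160.8, 182.5]
tool_rot: [-3.141, -0.0, 0.263]
force: [0.6, -0.3, 0.2]
width: 70.2
gripper_force: 0.0
```

Run:
```python
from h import *
s=telemetry.read_state();print(s['clock'],s['eef_pos'],s['tool_rot'],s['qd'].round(3))
C=cam('wrist'); im,d=eyes.get_image('wrist')
for t in ['dial_top','shackle_grip']:
    for r in finder.pinpoint('wrist',t): print(t,round(r['confidence'],2),toworld(C,r['location']).round(1))
T=[topview(C,im,z,570,168,65,3) for z in (68,36)]
cv2.imwrite('pics/t2.png',np.hstack(T))
```

```text
8.1 [544.2684518  160.7642206  182.48501102] [-3.14142847e+00 -2.55412585e-04  2.63482234e-01] [ 0.002  0.003  0.001  0.003 -0.    -0.002 -0.009]
dial_top 0.95 [598.4 176.4  68.6]
dial_top 0.9 [450.2 266.   51.6]
shackle_grip 0.58 [396.8 258.4  16. ]
```

View pics/t2.png

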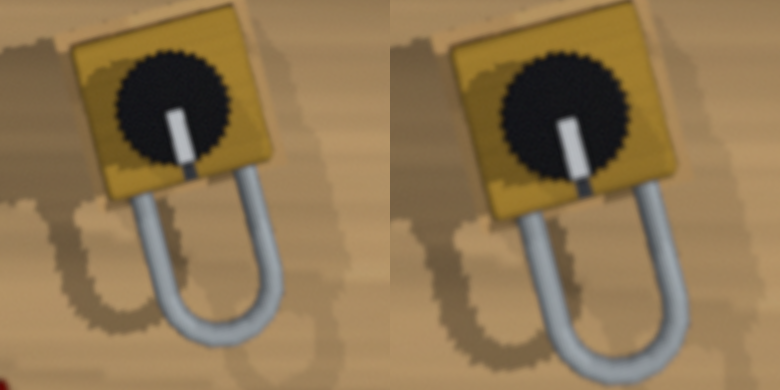

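The white rib at (180,137) now points at the index mark at (190,172), so the dial is home. The legs are centred on the expected grip point, (545,160.5). Descending onto the shackle.

Emit:
move_arm(
  steps=[
    [0,0,0,0.001,0,-0.045,0.075],
    [0,0,0,0,0,-0.045,0.075],
    [0,0,0,0,0,-0.03,0.075],
    [0,0,0,0,0,-0.01,0.075],
    [0,0,0,0,0,0,0.075],
  ],
)

```text
clock: 8.75
eef_pos: [544.4, 160.5, 51.2]
tool_rot: [3.142, 0.003, 0.262]
force: [-1.1, -0.5, 0.5]
width: 75.1
gripper_force: 0.0
```

Emit:
move_arm(
  steps=[
    [0,0,0,0,0,-0.015,0.075],
    [0,0,0,0,0,-0.012,0.075],
    [0,0,0,0,0,-0.01,0.075],
    [0,0,0,0,0,0,0.075],
    [0,0,0,0,0,0,0.075],
  ],
)

```text
clock: 9.25
eef_pos: [545.1, 160.8, 15.3]
tool_rot: [3.142, 0.0, 0.261]
force: [0.6, 0.2, -0.0]
width: 74.9
gripper_force: 0.0
```

Emit:
move_arm(
  steps=[
    [0,0,0,0,0,0,0.06],
    [0,0,0,0,0,0,0.05],
    [0,0,0,0,0,0,0.04],
    [0,0,0,0,0,0,0.04],
    [0,0,0,0,0,0,0.04],
  ],
)

```text
clock: 9.75
eef_pos: [545.4, 161.0, 16.0]
tool_rot: [-3.141, -0.001, 0.262]
force: [-0.9, -0.1, 5.2]
width: 46.8
gripper_force: 60.6
```

Emit:
move_arm(
  steps=[
    [0,0,0,-0.0039,-0.00105,0,0.04],
    [0,0,0,-0.0039,-0.00105,0,0.04],
    [0,0,0,-0.0039,-0.00105,0,0.04],
    [0,0,0,-0.0039,-0.00105,0,0.04],
    [0,0,0,-0.0039,-0.00105,0,0.04],
  ],
)

```text
clock: 10.25
eef_pos: [525.7, 155.6, 15.5]
tool_rot: [-3.141, -0.001, 0.261]
force: [2.8, 1.0, 2.7]
width: 46.9
gripper_force: 61.2
```

Emit:
move_arm(
  steps=[
    [0,0,0,-0.002,-0.0005,0,0.04],
    [0,0,0,0,0,0,0.04],
    [0,0,0,0,0,0,0.04],
  ],
)

```text
clock: 10.55
eef_pos: [523.5, 155.0, 15.3]
tool_rot: [-3.142, 0.0, 0.261]
force: [1.8, 1.3, 4.0]
width: 46.7
gripper_force: 61.2
```

Emit:
move_arm(
  steps=[
    [0,0,0,-0.001,-0.0003,0,0.04],
    [0,0,0,0,0,0,0.04],
  ],
)

```text
clock: 10.75
eef_pos: [523.5, 155.0, 15.4]
tool_rot: [-3.141, -0.002, 0.261]
force: [3.8, 2.5, 2.1]
width: 46.6
gripper_force: 61.1
```

Emit:
move_arm(
  steps=[
    [0,0,0,-0.001,-0.0003,0,0.04],
    [0,0,0,0,0,0,0.04],
  ],
)

```text
clock: 10.95
eef_pos: [522.6, 154.7, 15.5]
tool_rot: [-3.141, -0.002, 0.261]
force: [5.0, 1.9, 3.1]
width: 47.2
gripper_force: 61.1
```

Emit:
move_arm(
  steps=[
    [0,0,0,-0.0015,-0.0004,0,0.04],
    [0,0,0,0,0,0,0.04],
  ],
)

```text
clock: 11.15
eef_pos: [522.6, 154.8, 15.7]
tool_rot: [-3.141, -0.005, 0.261]
force: [6.7, 2.5, 0.5]
width: 46.8
gripper_force: 61.4
```

Emit:
move_arm(
  steps=[
    [0,0,0,-0.0015,-0.0004,0,0.04],
    [0,0,0,0,0,0,0.04],
  ],
)

```text
clock: 11.35
eef_pos: [522.6, 154.8, 15.8]
tool_rot: [-3.141, -0.008, 0.26]
force: [9.4, 3.4, -1.0]
width: 46.9
gripper_force: 61.6
```

The stop is firmly felt at 23.5 mm (including play) and about 10 N. Now I re-grip on the body for a balanced lift: release, rise and shift over the body.

Emit:
move_arm(
  steps=[
    [0,0,0,0,0,0,0.06],
    [0,0,0,0,0,0,0.075],
    [0,0,0,0,0,0,0.08],
    [0,0,0,0,0,0.02,0.08],
    [0,0,0,0,0,0.045,0.085],
  ],
)

```text
clock: 11.85
eef_pos: [514.6, 152.2, 77.7]
tool_rot: [3.141, 0.01, 0.262]
force: [0.4, 0.5, 0.9]
width: 84.9
gripper_force: 0.0
```

Emit:
move_arm(
  steps=[
    [0,0,0,0,0,0.045,0.085],
    [0,0,0,0,0,0.045,0.085],
    [0,0,0,0,0,0.02,0.085],
    [0,0,0,0,0,0,0.085],
    [0,0,0,0,0,0,0.085],
  ],
)

```text
clock: 12.35
eef_pos: [517.5, 153.1, 189.8]
tool_rot: [3.141, 0.002, 0.261]
force: [-1.0, 0.2, -0.2]
width: 85.1
gripper_force: 0.0
```

Run:
```python
from h import *
s=telemetry.read_state();print(s['clock'],s['eef_pos'],s['tool_rot'],s['qd'].round(3))
C=cam('wrist'); im,d=eyes.get_image('wrist')
for t in ['dial_top','shackle_grip','lock']:
    for r in finder.pinpoint('wrist',t): print(t,round(r['confidence'],2),toworld(C,r['location']).round(1))
T=[topview(C,im,z,560,165,72,2.7) for z in (50,36)]
cv2.imwrite('pics/t3.png',np.hstack(T))
```

```text
12.35 [517.50799685 153.0775889  189.79212133] [3.14132400e+00 1.90559276e-03 2.61310600e-01] [-0.003  0.031  0.001  0.014 -0.    -0.005 -0.   ]
dial_top 0.81 [449.4 267.8  45.4]
dial_top 0.71 [598.4 176.   70.6]
shackle_grip 0.72 [397.5 256.3  14.2]
lock 0.95 [600.  178.4  20.4]
lock 0.59 [443.8 265.9  -1.6]Traceback (most recent call last):
  File "<stdin>", line 6, in <module>
  File "h.py", line 20, in topview
    m=proj(C,P).reshape(n,n,2).astype(np.float32)
      ~~~~~~~~~~~~~~~~~^^^^^^^
TypeError: 'float' object cannot be interpreted as an integer
```

Run:
```python
from h import *
s=telemetry.read_state();print(s['clock'],s['eef_pos'],s['tool_rot'],s['qd'].round(3))
C=cam('wrist'); im,d=eyes.get_image('wrist')
T=[topview(C,im,z,560,168,66,3) for z in (50,36)]
cv2.imwrite('pics/t3.png',np.hstack(T))
```

```text
12.55 [517.4719138  153.21254384 188.66420711] [3.14135181 0.00356725 0.26155025] [ 0.001 -0.003 -0.    -0.009 -0.     0.     0.002]
```

View pics/t3.png

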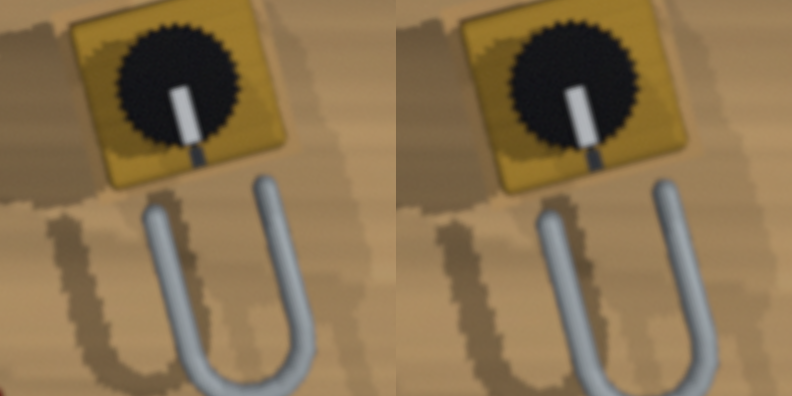

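The shackle legs (image ends about (155,215) and (265,185)) are fully drawn out. The rib is still at the index and the body is centred near (598.3,174.6). Moving to grip the body across its y.

Emit:
move_arm(
  steps=[
    [0,0,0,0.027,0.007,0,0.085],
    [0,0,0,0.027,0.007,0,0.085],
    [0,0,0,0.027,0.0075,0,0.085],
    [0,0,0,0,0,-0.03,0.085],
    [0,0,0,0,0,-0.03,0.085],
  ],
)

```text
clock: 13.1
eef_pos: [600.6, 175.4, 129.1]
tool_rot: [-3.141, -0.001, 0.261]
force: [-0.9, 0.5, -1.1]
width: 85.1
gripper_force: 0.0
```

Emit:
move_arm(
  steps=[
    [0,0,0,0,0,-0.02,0.085],
    [0,0,0,0,0,0,0.085],
    [0,0,0,0,0,0,0.085],
    [0,0,0,0,0,0,0.085],
    [0,0,0,0,0,0,0.085],
  ],
)

```text
clock: 13.6
eef_pos: [600.6, 175.4, 111.7]
tool_rot: [-3.141, -0.002, 0.261]
force: [0.7, -0.1, 0.1]
width: 84.8
gripper_force: 0.0
```

Emit:
move_arm(
  steps=[
    [0,0,0,-0.0015,-0.0005,-0.025,0.085],
    [0,0,0,0,0,-0.025,0.085],
    [0,0,0,0,0,-0.015,0.085],
    [0,0,0,0,0,-0.01,0.085],
    [0,0,0,0,0,0,0.085],
  ],
)

```text
clock: 14.1
eef_pos: [597.7, 174.5, 34.5]
tool_rot: [3.142, 0.001, 0.261]
force: [0.8, 0.5, -0.4]
width: 84.7
gripper_force: 0.0
```

Emit:
move_arm(
  steps=[
    [0,0,0,0,0,-0.005,0.085],
    [0,0,0,0,0,-0.005,0.085],
    [0,0,0,0,0,0,0.085],
    [0,0,0,0,0,0,0.085],
  ],
)

```text
clock: 14.5
eef_pos: [598.3, 174.6, 25.6]
tool_rot: [3.142, -0.0, 0.261]
force: [-0.6, -0.8, 1.0]
width: 84.8
gripper_force: 0.0
```

Emit:
move_arm(
  steps=[
    [0,0,0,0,0,0,0.075],
    [0,0,0,0,0,0,0.068],
    [0,0,0,0,0,0,0.06],
    [0,0,0,0,0,0,0.055],
    [0,0,0,0,0,0,0.055],
  ],
)

```text
clock: 15.0
eef_pos: [598.3, 174.8, 26.0]
tool_rot: [-3.141, -0.001, 0.261]
force: [-1.4, -0.0, 5.9]
width: 60.6
gripper_force: 64.1
```

Emit:
move_arm(
  steps=[
    [0,0,0,0,0,0.005,0.05],
    [0,0,0,0,0,0.01,0.05],
    [0,0,0,0,0,0.01,0.05],
    [0,0,0,0,0,0.015,0.05],
    [0,0,0,0,0,0.02,0.05],
  ],
)

```text
clock: 15.5
eef_pos: [597.1, 174.2, 85.9]
tool_rot: [3.141, 0.002, 0.262]
force: [0.2, -0.1, -4.3]
width: 60.2
gripper_force: 66.9
```

Emit:
move_arm(
  steps=[
    [0,0,0,0,0,0.025,0.05],
    [0,0,0,0,0,0.025,0.05],
    [0,0,0,0,0,0.025,0.05],
    [0,0,0,0,0,0.025,0.05],
    [0,0,0,0,0,0.025,0.05],
  ],
)

```text
clock: 16.0
eef_pos: [597.4, 174.3, 212.4]
tool_rot: [3.142, 0.0, 0.261]
force: [0.3, 1.2, -4.8]
width: 60.8
gripper_force: 66.9
```

Emit:
move_arm(
  steps=[
    [0,0,0,0,0,0.02,0.05],
    [0,0,0,0,0,0.015,0.05],
    [0,0,0,0,0,0.005,0.05],
    [0,0,0,0,0,0,0.05],
    [0,0,0,0,0,0,0.05],
  ],
)

```text
clock: 16.5
eef_pos: [597.4, 174.3, 249.7]
tool_rot: [3.141, 0.002, 0.261]
force: [-0.3, 0.1, -5.6]
width: 60.6
gripper_force: 67.1
```

Emit:
move_arm(
  steps=[
    [0,0,0,0,0,0,0.05],
    [0,0,0,0,0,0,0.05],
    [0,0,0,0,0,0,0.05],
    [0,0,0,0,0,0,0.05],
    [0,0,0,0,0,0,0.05],
  ],
)

```text
clock: 17.0
eef_pos: [598.2, 174.6, 250.2]
tool_rot: [3.142, 0.0, 0.261]
force: [0.1, -0.1, -4.5]
width: 60.9
gripper_force: 67.1
```

Run:
```python
from h import *
C=cam('wrist'); w,d=eyes.get_image('wrist'); s,_=eyes.get_image('side'); e,_=eyes.get_image('scene')
cs=cam('side');ce=cam('scene')
def crop(im,c):
    u,v=proj(c,[575,168,200])[0].astype(int); return cv2.resize(im[max(v-60,0):v+60,max(u-60,0):u+60],(300,300))
cv2.imwrite('pics/f.png',np.hstack([cv2.resize(w,(200,150)).copy() if 0 else cv2.resize(w,(400,300))[:,50:250],crop(s,cs),crop(e,ce)]))
S=telemetry.read_state();print(S['force'],S['width'],S['eef_pos'])
```

```text
[ 0.29925414 -0.41452423 -4.6809417 ] 60.46416124782083 [598.18525851 174.61066501 250.32104077]
```

View pics/f.png

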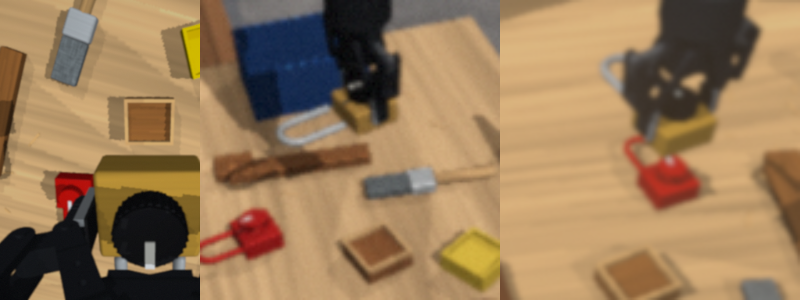

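The lock is held level with its underside about 24 cm up. The shackle is out (side panel about (310,125)), the wooden holder is empty at (375,250), and the neighbouring things are where they were.

```bash
python3 -c "
from cell import ctrl; print(ctrl.finish_job())"
```

```text
the job is handed in; nothing more can be done
None
```

I opened the dial padlock, pulled the shackle out to its stop, and handed the job in at about 17 s with the lock gripped by its body about 24 cm above the bench; only the lock was moved.

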